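# Open the push-and-turn battery tub and put the spent padlock cell in it

### The arm

A 6-joint arm with a two-finger parallel gripper is mounted at the origin on the work surface. World frame = base frame: x ahead of the robot, y to its left, z up, the work surface at z = 0. Lengths are in m, angles in degrees, forces in N, time in s.
With the tool pointing down it reaches from about 0.325 to 0.925 m from the base axis. Payload 3.1 kg.
Tool frame: the origin (TCP) lies at the very end of the fingers, on their centre line; the grasp point (between the pads) lies hold_point_z behind it (hold_point_z is the distance from the TCP to the grasp point, in m); z points along the fingers, y is the direction in which the jaws open and shut (so a half turn about z gives the same grasp; the last joint's range is limited). The gripper opens to 85 mm and grips with 20 to 120 N. Pads are 22 mm wide; open, the fingers measure 114 mm over their backs; the gripper's body (76 mm by 85 mm) begins 54 mm behind the grasp point. The pads swing forward as they close: fully open they stand 13 mm farther back than shut.
Start: joints at [-72.491, 12.427, 92.441, -0, 75.132, -6.429], TCP at [0.254, -0.571, 0.231] pointing down, gripper open.
Joint ranges: [-157.48, 157.48], [-44.54, 120.13], [17.64, 146.25], [-64.5, 244.5], [7.68, 150.69], [-147.95, 147.95]. Speed limits (degrees/s): [159.86, 159.86, 180, 180, 180, 180].

### API

Orientations are given as a 3x3 rotation matrix whose columns are the frame's x, y, z axes.
In Python, from workcell import sense, camera, calibration, finish_job, hold_point_z gives the robot as it stands.
- The arm moves only by the tool send_rows, never from a script. Its argument "moves" is a list that holds one entry, the list of rows, each a list of 4 numbers: the shift along the tool's x, y, z in cm, then the turn about the tool's z in degrees. A call has 1 to 20 rows; each row is the pose to reach, as a shift and turn from the pose commanded when the call began, along the tool's axes at that moment; what a row does not reach only later rows make up. A row lasts 1/12 s, in which the tool goes at most 41.7 mm and 7.16 degrees, less where a joint would pass 70% of its speed; a pose out of reach is approached as far as the arm can. A call with a gripper value outside its range is refused whole. "claw" is the opening, from 0 (shut) to 1 (fully open), set as the call begins (left out, the last holds). The fingers move at their own pace and stop on an object; the grip force is fixed at half the most. Time passes only in rows, so rows that repeat a pose let the fingers close. It gives the time, the measured TCP pose, the force and the opening at its end, in the units of the state.
- sense(): the state, without advancing time (a new reading comes with each control period).
- camera(name): name is "side" or "top"; returns the picture (420x560x3 uint8, red, green, blue); there is no depth.
- calibration(name): a dict with "camera_matrix" (3x3 intrinsics, pixels), "dist" ([k1, k2, p1, p2, k3] as OpenCV has them; the pictures are not rectified), "world_to_cam" (4x4, takes a point from world to camera coordinates). Camera axes: x right, y up, looking along -z (the intrinsics and any distortion apply to the point x, -y, -z); pixel columns grow to the right and rows downward; lengths in m; the calibration is good to about 2 mm. A picture is of the moment at which its call begins. calibration takes no time and is no camera call.
- finish_job(): hands the job in, once; it reports no verdict.
The state is a dict: "time": time; "joint_pos": joint angles; "qd": joint speeds; "tau": joint torques, N m; "position": TCP position; "ee_rot": TCP orientation; "force": force on the tool from outside, world axes, zero at the start; "moment": the same for the moment, N m; "gripper_width": opening from 0.0 (shut) to 1.0 (fully open).
Only numpy, scipy, OpenCV 4.12 (cv2) and the standard library are available. Lean on these libraries where they do the work, as an engineer would, in place of code of your own. Each camera call takes 0.05 s, during which the arm holds its last target.

### The job

The spent lithium cell out of the alarm padlock belongs in the child-resistant battery tub: push the tub's cap down hard and turn it anticlockwise to open it, stand the cap right way up on bare plywood in the drawer, clear of the other things, and drop the cell into the tub. Leave the tub open in its pocket, as more cells are to come, and leave everything else in the drawer as it lies.

Things in the scene. Friction and masses are not known exactly. Their poses are not given: they have to be found in the camera images.
- tub: The child-resistant battery tub: off-white plastic, square hollow body 61 x 61 x 32 mm with a round neck, rim at 50 mm; 62 mm high with its cap on. Stands, with 2 mm of play all round, in one of the three pockets of the tub rack (which one varies). Origin: centre of the underside, on the drawer floor; z up, x across the row of pockets, y along the row.
- cap: The tub's push-and-turn cap: grey ribbed plastic, round, 56 mm diameter, 21 mm high, 42 g. Origin: centre of the skirt's lower edge, z up; shut, it is 41 mm above the tub's origin (9 mm above the tub's shoulder), its x axis along the tub's. A spring disc inside presses it up with 7 N so that three lugs sit locked in catches on the neck; unpushed, it turns only 0.07 rad and does not lift.
- cap_top (a point): Centre of the cap's top, 21 mm above its origin. To open: push the cap down 5.5 to 6.5 mm (13 to 15 N; it frees at about 4 mm, hard stop at 7 mm), keep it down and turn it anticlockwise seen from above (its yaw grows) by about 0.95 rad (free from 0.65, next catch at 1.4), then lift straight up; it is off the neck after 15 mm.
- tub_mouth (a point): Centre of the tub's mouth in the plane of the neck's rim, 50 mm above the tub's origin. The neck is 36 mm wide inside, 41 mm outside, its three catches reach out to 48 mm diameter.
- cell: The spent lithium cell: dark-wrapped cylinder, 17 mm diameter, 34.5 mm high, 17 g, standing on end on the drawer floor 13 to 22 mm from the padlock's flank. Origin: centre of its underside.
- cell_mid (a point): Middle of the cell, on its axis, 17 mm from the cell's origin.
- tub_rack: Plywood rack fixed to the drawer floor: 78 x 246 mm, walls 24 mm high, with three square pockets of 66 x 65 mm in a row along its y axis, centres at y = -80, 0 and +80 mm. Origin: centre of its underside, on the drawer floor. It holds the battery tub, the screw tub and the tin, in any order.
- screw_tub: A tub with the same square body (61 x 61 x 32 mm) but a small smooth screw cap, 36 mm diameter, its top 53 mm high. Stands in the tub rack. Not to be moved. Origin: centre of its underside.
- tin: A round grey tin with a press lid, 59 mm diameter, 56 mm high, in the tub rack. Not to be moved. Origin: centre of its underside.
- padlock: Heavy steel alarm padlock lying flat: body 40 x 40 mm and 22 mm high (x -36 to 4, y -42 to -2), round shackle out to x = 36 (y -39 to -5). Origin on the drawer floor, beside the body; the cell stands at about y = 24 mm from it.
- gate_latch: Red-enamelled steel gate latch lying flat: x -48 to 52, y -20 to 20 mm, up to 20 mm high. Origin on the drawer floor.
- hook_eye: Iron cabin hook with its screw eye, lying: x -48 to 48, y -48 to 22 mm, 11 mm high. Origin on the drawer floor.
- butt_hinge: Bronze rising butt hinge, opened flat: x -35 to 35, y -45 to 45 mm, 13 mm high. Origin on the drawer floor.
- hasp: Pitted zinc hasp and staple lying flat: x -52 to 57, y -18 to 18 mm, the staple standing 26 mm high at x = 37. Origin on the drawer floor.
- d_handle: Steel D pull handle lying on its side: x -28 to 22, y -57 to 57 mm, 17 mm high. Origin on the drawer floor.
- drawer: The open drawer, fixed: inside x = 390 to 790, y = -340 to 340 mm (world), plywood floor at z = 8 mm, wall tops at 74 mm (front 82). On the inside of its back wall a wooden key rack, 320 mm wide (place along the wall varies), whose pegs reach 42 mm out at about z = 60 mm. Origin: x = 590 mm, y = 0, z = 0.
Not all that is in view belongs to the job. What is shaped like the tub but yellow is not meant.

How it is judged:
By the outcome, as a careful person would: the job done as asked, in the order asked, and still so for the second after the job is handed in, with the robot touching nothing.
It also fails if it takes over 53 s, if anything falls off the work surface, if the arm or the gripper's body presses on something with over 40 N, if the wrist force passes 120 N, or if a joint passes its speed limit or range.

## Working session

There is one attempt and no reset: what is moved stays moved. The work goes in short steps, Python scripts to look and compute and a tool call to move; the robot and the scene stay as the last step left them, time stands still between calls to the robot, and variables do not carry over. Pictures are saved under pics/ and viewed, and the job is handed in when it is done.

Besides the shell and the picture viewer there is one more tool, called after "Emit:" in YAML: its name, and indented under it one key for each argument. send_rows: Moves the arm, as the interface text tells. Its arguments: {"type":"object","properties":{"moves":{"type":"array","items":{"type":"array","items":{"type":"array","items":{"type":"number"}}}},"claw":{"type":"number"}},"required":["moves"]}

```bash
ls; mkdir -p pics
python3 - <<'E'
from workcell import *
import cv2
s=sense()
for k in s: print(k,s[k])
print(hold_point_z)
for n in("side","top"):
    im=camera(n); cv2.imwrite(f"pics/{n}0.png",im[:,:,::-1]); c=calibration(n); print(n,c)
E
```

```text
pics
time 0.0
joint_pos [-7.24917132e+01  1.24792708e+01  9.25303655e+01  5.92161025e-04
  7.51325828e+01 -6.42663958e+00]
qd [ 0.00840777 -0.07536356  0.11136235  0.10878     0.01001838  0.00598063]
tau [ 2.15587625e-04 -3.96839976e+01 -3.03853190e+01 -2.83164482e-04
  9.77809686e-03 -3.36757342e-07]
position [ 0.2533513  -0.57043359  0.22992388]
ee_rot [[ 9.14008006e-01  4.05695479e-01 -7.37224699e-04]
 [ 4.05696047e-01 -9.14004978e-01  2.37020320e-03]
 [ 2.87753678e-04 -2.46547385e-03 -9.99996919e-01]]
force [-0.55850546 -0.29883518 -0.28277183]
moment [-0.04706316 -0.03933315  0.01310214]
gripper_width 1.0012603143125172
0.0187
side {'camera_matrix': array([[449.81789812,   0.        , 280.22395691],
       [  0.        , 449.81789812, 207.81897539],
       [  0.        ,   0.        ,   1.        ]]), 'dist': array([-0.14324492,  0.        ,  0.        ,  0.        ,  0.        ]), 'world_to_cam': array([[-0.96249575, -0.27030565, -0.02316857,  0.45121384],
       [ 0.15633666, -0.62241294,  0.76691654, -0.15117109],
       [-0.22172229,  0.73453182,  0.64132849, -1.08194271],
       [ 0.        ,  0.        ,  0.        ,  1.        ]])}
top {'camera_matrix': array([[524.6165441 ,   0.        , 276.52340786],
       [  0.        , 524.6165441 , 205.09181436],
       [  0.        ,   0.        ,   1.        ]]), 'dist': array([-0.16816495,  0.        ,  0.        ,  0.        ,  0.        ]), 'world_to_cam': array([[-0.0116547 , -0.99992536,  0.00366735, -0.01191352],
       [ 0.99018957, -0.01103034,  0.13929445, -0.47733463],
       [-0.1392436 ,  0.0052548 ,  0.99024422, -1.07526215],
       [ 0.        ,  0.        ,  0.        ,  1.        ]])}
```

View pics/top0.png

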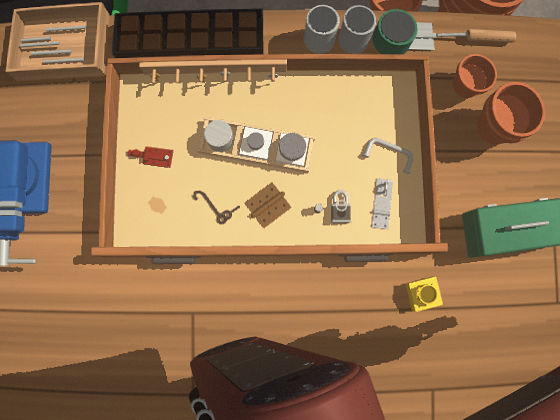

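View pics/side0.png

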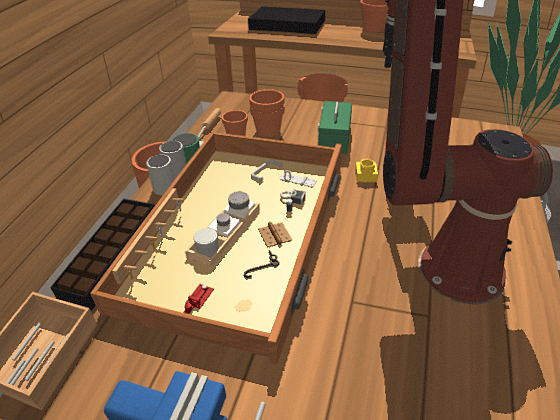

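```bash
cat > h.py <<'E'
import numpy as np, cv2
from workcell import *
def ray(n,u,v):
    c=calibration(n);T=c["world_to_cam"]
    p=cv2.undistortPoints(np.array([[[u,v]]],float),c["camera_matrix"],c["dist"])[0,0]
    d=np.array([p[0],-p[1],-1]); R=T[:3,:3]
    return -R.T@T[:3,3], R.T@d
def onz(n,u,v,z):
    o,d=ray(n,u,v); return o+d*(z-o[2])/d[2]
def tri(a,b):
    o1,d1=a;o2,d2=b
    t=np.linalg.lstsq(np.c_[d1,-d2],o2-o1,rcond=None)[0]
    p,q=o1+d1*t[0],o2+d2*t[1]
    return (p+q)/2,np.linalg.norm(p-q)
def proj(n,P):
    c=calibration(n);T=c["world_to_cam"]; q=(np.atleast_2d(P)@T[:3,:3].T+T[:3,3])*[1,-1,-1]
    return cv2.projectPoints(q,np.zeros(3),np.zeros(3),c["camera_matrix"],c["dist"])[0][:,0]
E
python3 - <<'E'
import cv2
t=cv2.imread("pics/top0.png");s=cv2.imread("pics/side0.png")
cv2.imwrite("pics/c1.png",cv2.resize(t[115:180,190:330],None,fx=5.7,fy=5.7,interpolation=cv2.INTER_CUBIC))
cv2.imwrite("pics/c2.png",cv2.resize(s[180:265,180:320],None,fx=5.7,fy=5.7,interpolation=cv2.INTER_CUBIC))
cv2.imwrite("pics/c3.png",cv2.resize(t[170:245,300:410],None,fx=7,fy=7,interpolation=cv2.INTER_CUBIC))
E
```

```text
(no output)
```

View pics/c1.png

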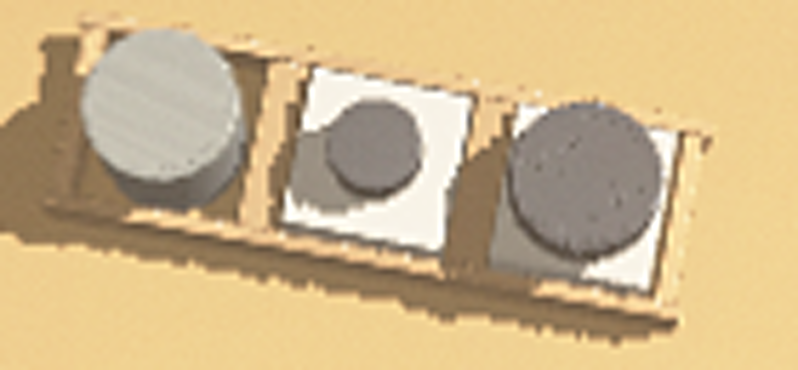

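View pics/c2.png

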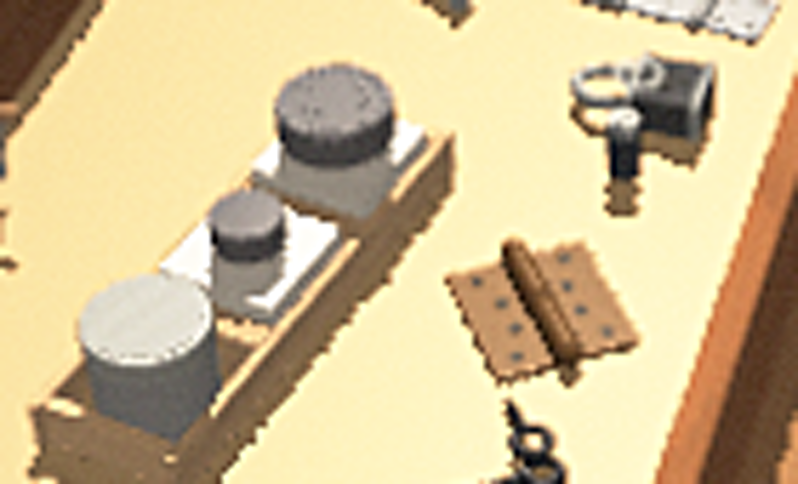

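View pics/c3.png

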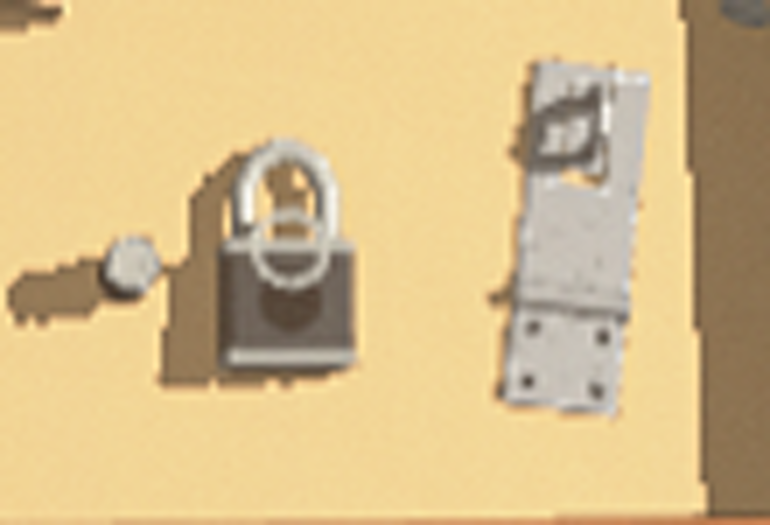

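Run:
```python
from h import *
im=cv2.imread("pics/top0.png"); si=cv2.imread("pics/side0.png")
c=(292.6,146.2)
print("cap", onz("top",*c,.070), onz("side",238.9,198.9,.070), tri(ray("top",*c),ray("side",238.9,198.9)))
print("r cap edge L/R",onz("top",190+507/5.7,115+178/5.7,.07),onz("top",190+663/5.7,115+178/5.7,.07))
print("cell",onz("top",318.9,208,.0425),onz("side",289.6,201.4,.0425),tri(ray("top",318.9,208),ray("side",289.6,201.4)))
f=lambda x,y,z:onz("top",190+x/5.7,115+y/5.7,z)
A,B=f(50,207,.032),f(675,322,.032); print("rack near edge",A,B,np.linalg.norm(A-B),np.degrees(np.arctan2(*(A-B)[[1,0]])))
A,B=f(85,22,.032),f(708,137,.032); print("rack far edge",A,B,np.linalg.norm(A-B),np.degrees(np.arctan2(*(A-B)[[1,0]])))
for n,p in dict(scr=(375,148,.061),tin=(163,105,.064)).items(): print(n,f(*p))
# tub shoulder corners z=.04
for p in [(517,103),(683,133),(652,292),(490,262)]: print("tubc",f(*p,.04))
for p in [(316,67),(473,97),(441,250),(281,220)]: print("scrc",f(*p,.04))
g=lambda x,y,z:onz("top",300+x/7,170+y/7,z)
for p in [(222,245),(357,245),(357,368),(222,368)]: print("padlock",g(*p,.03))
# hinge etc. raw
for n,(u,v) in dict(hingeL=(245,205),hingeTop=(267,184),hingeR=(291,206),hingeBot=(266,227),hookR=(240,210),hookL=(192,192),wallL=(113,240),dhandle=(365,155),pegs=(250,88),wallbackfloor=(300,75),latch=(173,157)).items(): print(n,onz("top",u,v,.02).round(3))
```

```text
cap [ 0.59539282 -0.05205194  0.07      ] [ 0.59482299 -0.04557415  0.07      ] (array([ 0.59727498, -0.05219075,  0.06425934]), np.float64(0.0008073432252677928))
r cap edge L/R [ 0.59561734 -0.02364274  0.07      ] [ 0.59507553 -0.08062018  0.07      ]
cell [ 0.46874386 -0.10610033  0.0425    ] [ 0.46940118 -0.10087717  0.0425    ] (array([ 0.47011951, -0.10638097,  0.03788367]), np.float64(0.0015221037158218236))
rack near edge [0.59641762 0.14904666 0.032     ] [ 0.54917154 -0.08642102  0.032     ] 0.24016082968160918 78.65438169036449
rack far edge [0.66914873 0.13670434 0.032     ] [ 0.62071649 -0.10054269  0.032     ] 0.2421401050492576 78.46202434371271
scr [0.60988705 0.02478606 0.061     ]
tin [0.62657852 0.10296971 0.064     ]
tubc [ 0.63244147 -0.02811968  0.04      ]
tubc [ 0.62017786 -0.09049843  0.04      ]
tubc [ 0.5590258  -0.07753053  0.04      ]
tubc [ 0.57109533 -0.01723536  0.04      ]
scrc [0.64745115 0.04767606 0.04      ]
scrc [ 0.63496247 -0.01155552  0.04      ]
scrc [0.57589163 0.00102019 0.04      ]
scrc [0.58814144 0.06085513 0.04      ]
padlock [ 0.47654087 -0.13463652  0.03      ]
padlock [ 0.47608177 -0.17587932  0.03      ]
padlock [ 0.43849533 -0.17472475  0.03      ]
padlock [ 0.43901542 -0.13366984  0.03      ]
hingeL [0.48 0.05 0.02]
hingeTop [0.525 0.003 0.02 ]
hingeR [ 0.477 -0.048  0.02 ]
hingeBot [0.432 0.006 0.02 ]
hookR [0.469 0.061 0.02 ]
hookL [0.51  0.164 0.02 ]
wallL [0.407 0.336 0.02 ]
dhandle [ 0.587 -0.212  0.02 ]
pegs [0.743 0.039 0.02 ]
wallbackfloor [ 0.773 -0.073  0.02 ]
latch [0.588 0.207 0.02 ]
```

The battery tub is at top (292,147): it has the big ribbed cap on a square white body. The others are the screw tub at (256,142) with a small cap, the tin at (218,134) with no square body, and the yellow look-alike at (426,294), which isn't meant. The cell is at (319,208), beside the padlock.

```bash
cat >> h.py <<'E'
def go(x,y,z,jaw=None):
    """shift in tool axes (cm) and turn (deg) to reach TCP x,y,z with jaw axis yaw"""
    s=sense(); R=s["ee_rot"]; d=R.T@(np.array([x,y,z])-s["position"])*100
    j=np.degrees(np.arctan2(R[1,1],R[0,1])); t=None
    if jaw is not None: t=-(jaw-j); t=(t+90)%180-90
    print("t",round(s["time"],2),"pos",s["position"].round(4),"jaw",j.round(2),"w",round(s["gripper_width"],3),"F",s["force"].round(1)); print("row",d.round(2),"turn",t, "j6",s["joint_pos"][5].round(1))
E
python3 -c "
from h import *
go(.596,-.051,.11,-35)"
```

```text
t 0.1 pos [ 0.2534 -0.5705  0.2301] jaw -66.06 w 1.003 F [-0.3  0.8  0.8]
row [ 52.39 -33.55  12.09] turn -31.060332419646684 j6 -6.4
```

Emit:
send_rows:
  moves:
    - [[52.4, -33.6, 12, -31], [52.4, -33.6, 12, -31], [52.4, -33.6, 12, -31], [52.4, -33.6, 12, -31], [52.4, -33.6, 12, -31], [52.4, -33.6, 12, -31], [52.4, -33.6, 12, -31], [52.4, -33.6, 12, -31], [52.4, -33.6, 12, -31], [52.4, -33.6, 12, -31], [52.4, -33.6, 12, -31], [52.4, -33.6, 12, -31], [52.4, -33.6, 12, -31], [52.4, -33.6, 12, -31], [52.4, -33.6, 12, -31], [52.4, -33.6, 12, -31], [52.4, -33.6, 12, -31], [52.4, -33.6, 12, -31], [52.4, -33.6, 12, -31], [52.4, -33.6, 12, -31]]

```text
time: 1.77
position: [0.5956, -0.0532, 0.1116]
ee_rot: [[0.576, 0.817, -0.0], [0.817, -0.576, -0.0], [-0.0, 0.0, -1.0]]
force: [0.5, 0.3, 0.2]
gripper_width: 1.0
```

Run:
```python
from h import *
go(.596,-.051,.046,-35)
s=camera("side"); t=camera("top")
P=sense()["position"]; print(proj("side",P),proj("top",P))
cv2.imwrite("pics/s1.png",cv2.resize(s[120:270,160:320,::-1],None,fx=4,fy=4,interpolation=cv2.INTER_CUBIC))
cv2.imwrite("pics/t1.png",cv2.resize(t[60:220,200:400,::-1],None,fx=3.5,fy=3.5,interpolation=cv2.INTER_CUBIC))
```

```text
t 1.77 pos [ 0.5956 -0.0532  0.1116] jaw -35.18 w 1.0 F [0.5 0.3 0.2]
row [ 0.2  -0.09  6.56] turn -0.17793348882153737 j6 23.4
[[238.22228698 184.74024173]] [[293.81873523 140.79135529]]
```

View pics/s1.png

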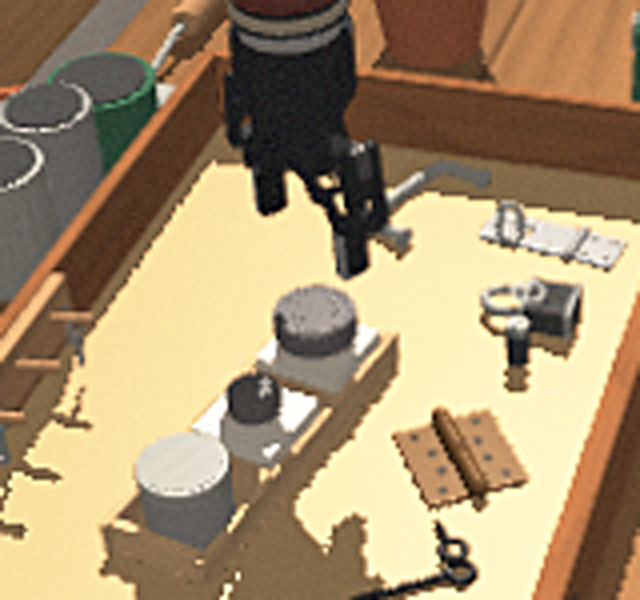

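View pics/t1.png

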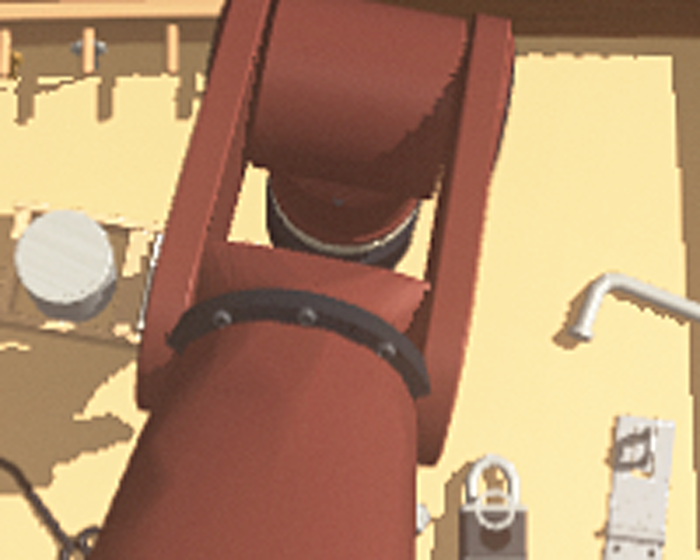

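Emit:
send_rows:
  moves:
    - [[0.15, -0.05, 3, 0], [0.15, -0.05, 5, 0], [0.15, -0.05, 6.6, 0], [0.15, -0.05, 6.6, 0], [0.15, -0.05, 6.6, 0]]

```text
time: 2.28
position: [0.5955, -0.0507, 0.0446]
ee_rot: [[0.576, 0.818, -0.002], [0.818, -0.576, 0.0], [-0.001, -0.002, -1.0]]
force: [0.1, -0.5, 0.3]
gripper_width: 0.999
```

Emit:
send_rows:
  moves:
    - [[0, 0, 0, 0], [0, 0, 0, 0], [0, 0, 0, 0], [0, 0, 0, 0], [0, 0, 0, 0], [0, 0, 0, 0], [0, 0, 0, 0], [0, 0, 0, 0]]
  claw: 0.3

```text
time: 2.95
position: [0.5982, -0.0506, 0.0476]
ee_rot: [[0.574, 0.819, 0.003], [0.819, -0.574, -0.001], [0.001, 0.003, -1.0]]
force: [-1.7, -0.9, 5.9]
gripper_width: 0.632
```

Run:
```python
from h import *
go(.596,-.051,.046,-35); print(sense()["moment"])
s=camera("side")
cv2.imwrite("pics/s2.png",cv2.resize(s[150:240,190:300,::-1],None,fx=6,fy=6,interpolation=cv2.INTER_CUBIC))
```

```text
t 2.95 pos [ 0.5982 -0.0506  0.0476] jaw -35.05 w 0.632 F [-1.7 -0.9  5.9]
row [-0.16 -0.16  0.16] turn -0.05026019987522545 j6 23.6
[-0.09804934  0.23632636 -0.02919234]
```

View pics/s2.png

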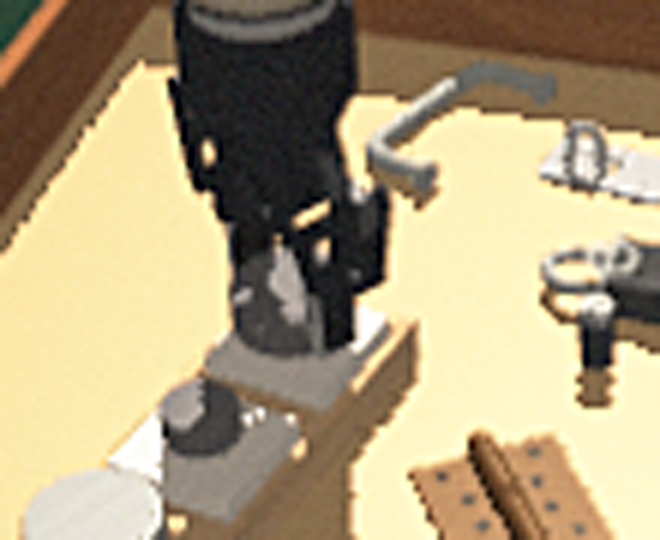

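Emit:
send_rows:
  moves:
    - [[0, 0, 0.3, 0], [0, 0, 0.6, 0], [0, 0, 0.6, 0], [0, 0, 0.6, 0]]

```text
time: 3.33
position: [0.5983, -0.0506, 0.0428]
ee_rot: [[0.574, 0.819, 0.003], [0.819, -0.574, -0.001], [0.001, 0.003, -1.0]]
force: [-4.6, 0.3, 13.0]
gripper_width: 0.64
```

Run:
```python
from h import *
go(.596,-.051,.046,-35); print(sense()["moment"])
```

```text
t 3.33 pos [ 0.5983 -0.0506  0.0428] jaw -35.04 w 0.64 F [-4.6  0.3 13. ]
row [-0.17 -0.16 -0.32] turn -0.04079492400960305 j6 23.6
[-0.00832987  0.7816165   0.00255246]
```

Emit:
send_rows:
  moves:
    - [[0, 0, 0.1, 0], [0, 0, 0.1, 0], [0, 0, 0.1, 0]]

```text
time: 3.58
position: [0.5983, -0.0506, 0.0421]
ee_rot: [[0.574, 0.819, 0.003], [0.819, -0.574, -0.001], [0.001, 0.003, -1.0]]
force: [-5.0, -0.2, 13.8]
gripper_width: 0.633
```

Emit:
send_rows:
  moves:
    - [[0, 0, 0, -5], [0, 0, 0, -10], [0, 0, 0, -15], [0, 0, 0, -20], [0, 0, 0, -25], [0, 0, 0, -30], [0, 0, 0, -35], [0, 0, 0, -40], [0, 0, 0, -45], [0, 0, 0, -50], [0, 0, 0, -55], [0, 0, 0, -55], [0, 0, 0, -55]]

```text
time: 4.67
position: [0.5994, -0.0506, 0.0426]
ee_rot: [[-0.342, 0.94, 0.005], [0.94, 0.342, -0.001], [-0.003, 0.004, -1.0]]
force: [-3.1, 0.4, 13.4]
gripper_width: 0.636
```

Run:
```python
from h import *
go(.596,-.051,.046,20); print(sense()["moment"])
s=camera("side")
cv2.imwrite("pics/s3.png",cv2.resize(s[150:240,190:300,::-1],None,fx=6,fy=6,interpolation=cv2.INTER_CUBIC))
```

```text
t 4.67 pos [ 0.5994 -0.0506  0.0426] jaw 20.0 w 0.636 F [-3.1  0.4 13.4]
row [ 0.07 -0.33 -0.34] turn -0.0016932960949134213 j6 -31.5
[0.03485692 0.5691179  0.17217688]
```

View pics/s3.png

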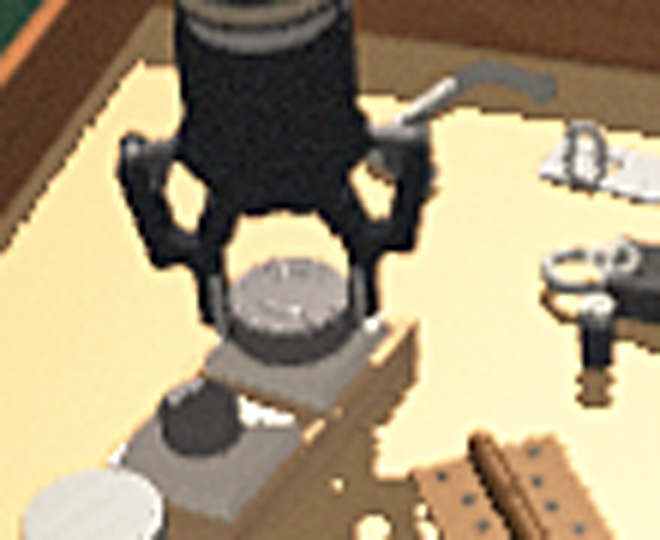

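Emit:
send_rows:
  moves:
    - [[0, 0, -0.4, 0], [0, 0, -0.8, 0], [0, 0, -1.2, 0]]

```text
time: 4.97
position: [0.5981, -0.0502, 0.0521]
ee_rot: [[-0.341, 0.94, 0.003], [0.94, 0.341, -0.001], [-0.002, 0.003, -1.0]]
force: [0.1, -0.1, 0.4]
gripper_width: 0.633
```

Emit:
send_rows:
  moves:
    - [[0, 0, -0.7, 0], [0, 0, -1.4, 0], [0, 0, -2.5, 0], [0, 0, -4, 0], [0, 0, -5.5, 0], [0, 0, -5.5, 0]]

```text
time: 5.47
position: [0.5993, -0.0505, 0.1093]
ee_rot: [[-0.341, 0.94, 0.007], [0.94, 0.341, -0.001], [-0.003, 0.006, -1.0]]
force: [0.7, -0.1, 0.4]
gripper_width: 0.637
```

Run:
```python
from h import *
go(.70,-.15,.11,20)
s=camera("side")
cv2.imwrite("pics/s4.png",cv2.resize(s[130:240,190:300,::-1],None,fx=5,fy=5,interpolation=cv2.INTER_CUBIC))
im=cv2.imread("pics/top0.png")
for x,y in[(.70,-.15)]:
  c=np.array([[x+.057*np.cos(a),y+.057*np.sin(a),.008] for a in np.linspace(0,6.28,40)])
  c2=np.array([[x+.028*np.cos(a),y+.028*np.sin(a),.008] for a in np.linspace(0,6.28,40)])
  for k in(c,c2): cv2.polylines(im,[proj("top",k).astype(int)],True,(255,0,0))
cv2.imwrite("pics/pl.png",im)
```

```text
t 5.47 pos [ 0.5993 -0.0505  0.1093] jaw 19.94 w 0.637 F [ 0.7 -0.1  0.4]
row [-1.279e+01  6.070e+00  1.000e-02] turn -0.05965062278502842 j6 -31.4
```

View pics/s4.png

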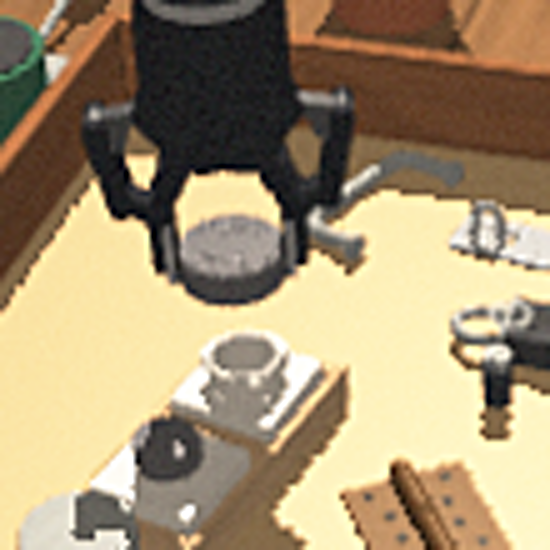

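View pics/pl.png

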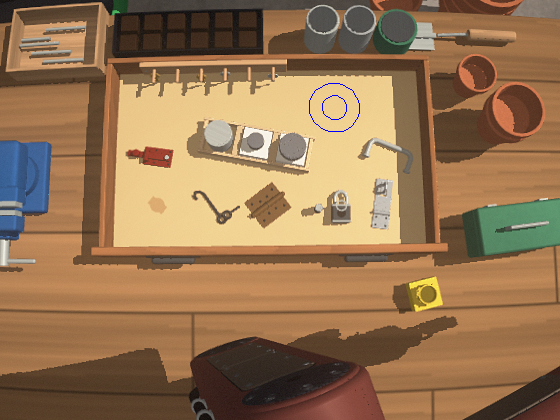

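Emit:
send_rows:
  moves:
    - [[-3.2, 1.5, 0, 0], [-6.4, 3, 0, 0], [-9.6, 4.6, 0, 0], [-12.8, 6.1, 0, 0], [-12.8, 6.1, 0, 0], [-12.8, 6.1, 3, 0], [-12.8, 6.1, 6, 0], [-12.8, 6.1, 8, 0], [-12.8, 6.1, 9, 0], [-12.8, 6.1, 9.5, 0], [-12.8, 6.1, 9.5, 0]]

```text
time: 6.43
position: [0.6965, -0.149, 0.0089]
ee_rot: [[-0.341, 0.94, -0.003], [0.94, 0.341, 0.001], [0.002, -0.002, -1.0]]
force: [-0.9, 0.5, -0.3]
gripper_width: 0.64
```

Emit:
send_rows:
  moves:
    - [[0, 0, 0.2, 0], [0, 0, 0.2, 0]]

```text
time: 6.6
position: [0.6991, -0.1498, 0.01]
ee_rot: [[-0.341, 0.94, 0.003], [0.94, 0.341, -0.001], [-0.002, 0.003, -1.0]]
force: [-1.0, 0.4, 0.3]
gripper_width: 0.637
```

Emit:
send_rows:
  moves:
    - [[0, 0, 0.2, 0], [0, 0, 0.2, 0], [0, 0, 0.2, 0]]

```text
time: 6.85
position: [0.6981, -0.1497, 0.0071]
ee_rot: [[-0.341, 0.94, 0.001], [0.94, 0.341, -0.0], [-0.001, 0.001, -1.0]]
force: [-0.2, -0.4, 0.0]
gripper_width: 0.636
```

Run:
```python
from h import *
go(.70,-.15,.008,20)
s=camera("side")
cv2.imwrite("pics/s5.png",cv2.resize(s[110:240,180:290,::-1],None,fx=4.5,fy=4.5,interpolation=cv2.INTER_CUBIC))
```

```text
t 6.85 pos [ 0.6981 -0.1497  0.0071] jaw 19.94 w 0.636 F [-0.2 -0.4  0. ]
row [-0.1   0.17 -0.09] turn -0.06235883475517312 j6 -37.7
```

View pics/s5.png

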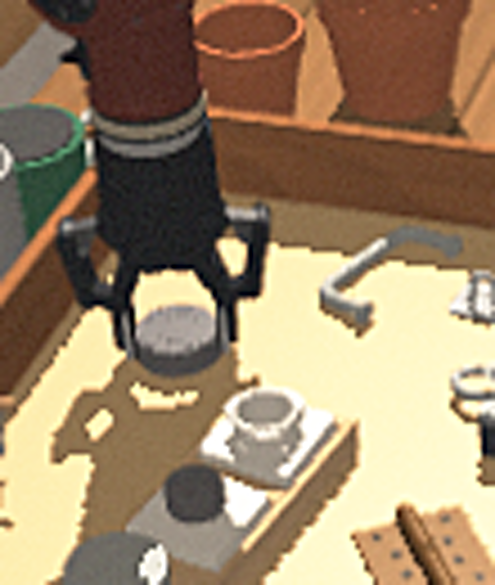

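Emit:
send_rows:
  moves:
    - [[0, 0, 0.1, 0], [0, 0, 0.2, 0], [0, 0, 0.2, 0]]

```text
time: 7.15
position: [0.6981, -0.1497, 0.0066]
ee_rot: [[-0.341, 0.94, 0.0], [0.94, 0.341, -0.0], [-0.0, -0.0, -1.0]]
force: [-3.8, 0.4, 8.5]
gripper_width: 0.637
```

Emit:
send_rows:
  moves:
    - [[0, 0, -0.1, 0], [0, 0, -0.1, 0], [0, 0, -0.1, 0], [0, 0, -0.1, 0], [0, 0, -0.1, 0], [0, 0, -0.1, 0]]
  claw: 1

```text
time: 7.65
position: [0.6975, -0.1495, 0.0049]
ee_rot: [[-0.341, 0.94, -0.0], [0.94, 0.341, 0.0], [0.0, -0.0, -1.0]]
force: [0.1, -0.8, 0.3]
gripper_width: 1.007
```

Emit:
send_rows:
  moves:
    - [[0, 0, -1, 0], [0, 0, -3, 0], [0, 0, -6, 0], [0, 0, -10, 0], [0, 0, -10, 0]]

```text
time: 8.07
position: [0.7039, -0.1514, 0.1164]
ee_rot: [[-0.341, 0.94, 0.016], [0.94, 0.341, -0.005], [-0.01, 0.013, -1.0]]
force: [1.9, -1.4, 1.9]
gripper_width: 1.0
```

Run:
```python
from h import *
go(.4695,-.1055,.11,0)
s=camera("side");t=camera("top")
cv2.imwrite("pics/s6.png",cv2.resize(s[110:240,180:310,::-1],None,fx=4.5,fy=4.5,interpolation=cv2.INTER_CUBIC))
cv2.imwrite("pics/t6.png",t[:,:,::-1])
```

```text
t 8.07 pos [ 0.7039 -0.1514  0.1164] jaw 19.95 w 1.0 F [ 1.9 -1.4  1.9]
row [ 12.32 -20.48   0.24] turn 19.949091781795403 j6 -37.7
```

View pics/s6.png

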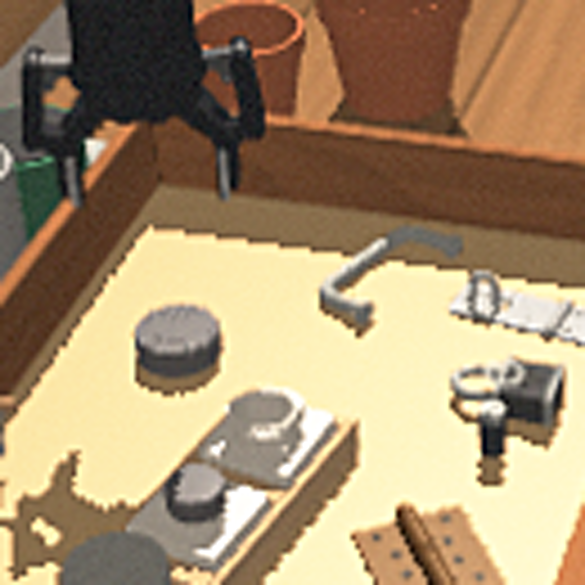

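View pics/t6.png

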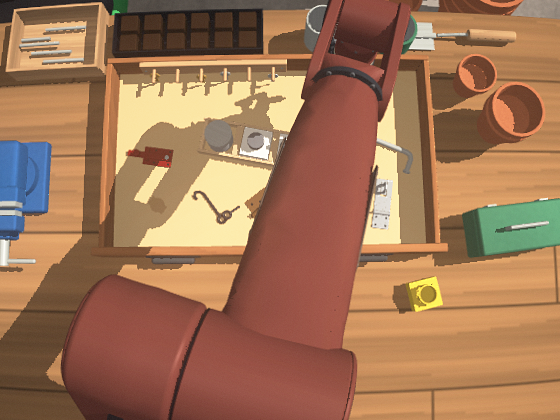

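Emit:
send_rows:
  moves:
    - [[12, -20, 0, 20], [12, -20, 0, 20], [12, -20, 0, 20], [12, -20, 0, 20], [12, -20, 0, 20], [12, -20, 0, 20], [12, -20, 0, 20], [12, -20, 0, 20], [12, -20, 0, 20], [12, -20, 0, 20], [12, -20, 0, 20]]
  claw: 0.5

```text
time: 9.08
position: [0.4703, -0.1054, 0.1057]
ee_rot: [[0.001, 1.0, 0.001], [1.0, -0.001, -0.0], [-0.0, 0.001, -1.0]]
force: [0.9, -0.4, 0.2]
gripper_width: 0.506
```

Run:
```python
from h import *
go(.4695,-.1055,.03,0)
s=camera("side")
print(proj("side",sense()["position"]))
cv2.imwrite("pics/s7.png",cv2.resize(s[130:230,230:340,::-1],None,fx=6,fy=6,interpolation=cv2.INTER_CUBIC))
go(.4695,-.1055,.03,0)
```

```text
t 9.08 pos [ 0.4703 -0.1054  0.1057] jaw -0.06 w 0.506 F [ 0.9 -0.4  0.2]
row [-0.   -0.08  7.57] turn -0.058771732159598855 j6 -20.9
[[289.55301079 181.94334367]]
t 9.13 pos [ 0.4701 -0.1054  0.1055] jaw -0.06 w 0.502 F [-0.   0.1  0.8]
row [-0.01 -0.06  7.55] turn -0.05500565766148213 j6 -20.9
```

View pics/s7.png

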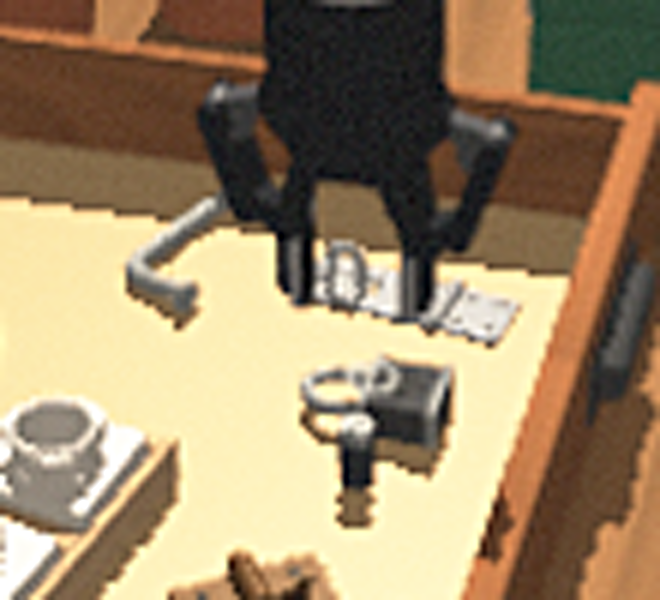

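Emit:
send_rows:
  moves:
    - [[0, -0.05, 3, 0], [0, -0.05, 6, 0], [0, -0.05, 7.6, 0], [0, -0.05, 8.1, 0], [0, -0.05, 8.1, 0], [0, -0.05, 8.1, 0]]

```text
time: 9.63
position: [0.4691, -0.1053, 0.0247]
ee_rot: [[0.001, 1.0, 0.001], [1.0, -0.001, -0.0], [-0.0, 0.001, -1.0]]
force: [-0.1, 0.2, 0.0]
gripper_width: 0.5
```

Run:
```python
from h import *
s=camera("side")
cv2.imwrite("pics/s8.png",cv2.resize(s[130:230,230:340,::-1],None,fx=6,fy=6,interpolation=cv2.INTER_CUBIC))
go(.4695,-.1055,.025,0)
```

```text
t 9.68 pos [ 0.4698 -0.1055  0.0255] jaw -0.06 w 0.498 F [ 0.8  0.5 -1.5]
row [-0.   -0.03  0.05] turn -0.05913137725838169 j6 -21.0
```

View pics/s8.png

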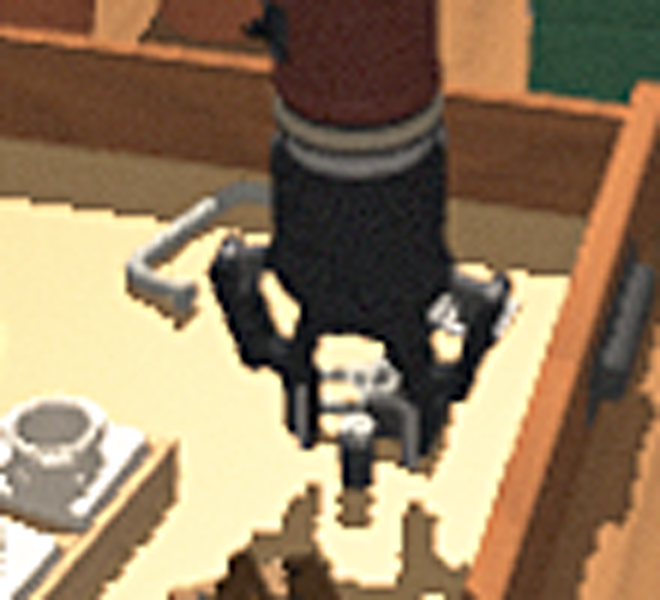

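The cell sits midway between the fingers, so I'm closing on it.

Emit:
send_rows:
  moves:
    - [[0, 0, 0, 0], [0, 0, 0, 0], [0, 0, 0, 0], [0, 0, 0, 0], [0, 0, 0, 0], [0, 0, 0, 0], [0, 0, 0, 0]]
  claw: 0

```text
time: 10.27
position: [0.4697, -0.1055, 0.0258]
ee_rot: [[0.001, 1.0, 0.003], [1.0, -0.001, -0.001], [-0.001, 0.003, -1.0]]
force: [-0.4, 0.2, 6.4]
gripper_width: 0.166
```

Emit:
send_rows:
  moves:
    - [[0, 0, -1, 0], [0, 0, -3, 0], [0, 0, -6, 0], [0, 0, -9, 0], [0, 0, -9, 0], [0, 0, -9, 0], [0, 0, -9, 0], [0, 0, -9, 0]]

```text
time: 10.93
position: [0.4667, -0.1044, 0.1129]
ee_rot: [[0.001, 1.0, -0.003], [1.0, -0.001, 0.001], [0.001, -0.003, -1.0]]
force: [-0.2, -0.7, -0.5]
gripper_width: 0.165
```

Run:
```python
from h import *
s=camera("side")
cv2.imwrite("pics/s9.png",cv2.resize(s[110:240,220:340,::-1],None,fx=4.5,fy=4.5,interpolation=cv2.INTER_CUBIC))
go(.596,-.051,.115,0)
# tub mouth from side view s7-era frame unaffected
cv2.imwrite("pics/s9m.png",cv2.resize(s[180:240,210:280,::-1],None,fx=8,fy=8,interpolation=cv2.INTER_CUBIC))
```

```text
t 10.98 pos [ 0.4666 -0.1043  0.1126] jaw -0.06 w 0.167 F [-0.1  0.3 -0.1]
row [ 5.35 12.93 -0.28] turn -0.06157492329320746 j6 -21.0
```

View pics/s9.png

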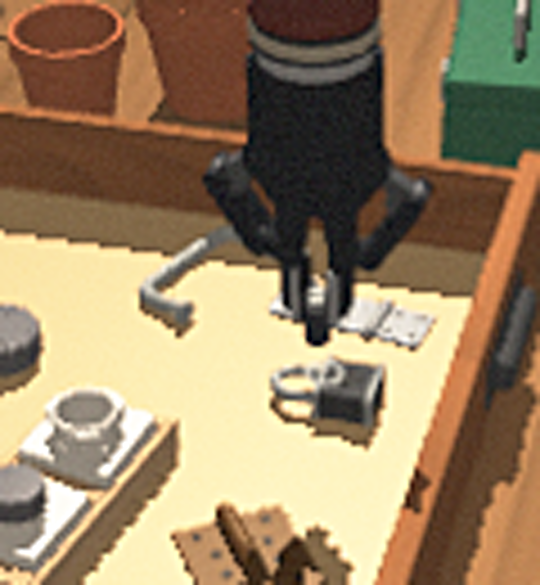

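View pics/s9m.png

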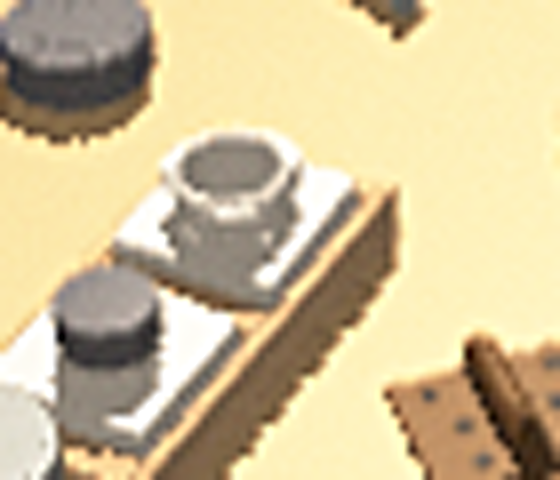

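Run:
```python
from h import *
print(onz("side",238.6,200.6,.058), onz("side",238.5,198.5,.070),proj("side",[.597,-.0515,.058]))
go(.597,-.0515,.115,0)
```

```text
[ 0.59914859 -0.05231453  0.058     ] [ 0.59645098 -0.04693174  0.07      ] [[239.24477251 200.90500059]]
t 10.98 pos [ 0.4666 -0.1043  0.1126] jaw -0.06 w 0.167 F [-0.1  0.3 -0.1]
row [ 5.3  13.03 -0.28] turn -0.06157492329320746 j6 -21.0
```

Emit:
send_rows:
  moves:
    - [[1.3, 3.2, 0, 0], [2.7, 6.5, 0, 0], [4, 9.8, 0, 0], [5.3, 13, 0, 0], [5.3, 13, 0, 0], [5.3, 13, 0, 0], [5.3, 13, 0, 0], [5.3, 13, 0, 0]]

```text
time: 11.65
position: [0.5963, -0.0522, 0.113]
ee_rot: [[0.002, 1.0, -0.003], [1.0, -0.002, 0.0], [0.0, -0.003, -1.0]]
force: [-0.0, 0.9, 0.2]
gripper_width: 0.168
```

Run:
```python
from h import *
s=camera("side")
cv2.imwrite("pics/s10.png",cv2.resize(s[140:240,190:290,::-1],None,fx=6,fy=6,interpolation=cv2.INTER_CUBIC))
go(.598,-.052,.064,0)
```

```text
t 11.7 pos [ 0.5965 -0.0524  0.1134] jaw -0.11 w 0.165 F [-0.4  0.5 -1. ]
row [0.04 0.17 4.94] turn -0.10717075587778879 j6 -11.6
```

View pics/s10.png

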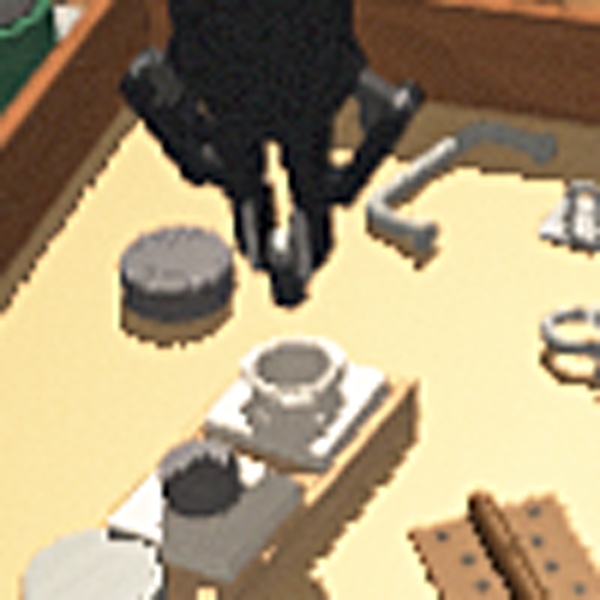

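Emit:
send_rows:
  moves:
    - [[0.05, 0.15, 2, 0], [0.05, 0.15, 3.5, 0], [0.05, 0.15, 4.4, 0], [0.05, 0.15, 4.8, 0], [0.05, 0.15, 4.8, 0], [0.05, 0.15, 4.8, 0]]

```text
time: 12.2
position: [0.5997, -0.0518, 0.0667]
ee_rot: [[0.001, 1.0, 0.0], [1.0, -0.001, -0.0], [-0.0, 0.0, -1.0]]
force: [-0.2, -1.0, 0.0]
gripper_width: 0.168
```

Run:
```python
from h import *
s=camera("side")
cv2.imwrite("pics/s11.png",cv2.resize(s[160:230,200:280,::-1],None,fx=7.5,fy=7.5,interpolation=cv2.INTER_CUBIC))
go(.598,-.052,.064,0)
```

```text
t 12.25 pos [ 0.6003 -0.0519  0.0672] jaw -0.08 w 0.165 F [ 0.5  0.3 -0.1]
row [-0.01 -0.23  0.32] turn -0.07811059013701538 j6 -11.5
```

View pics/s11.png

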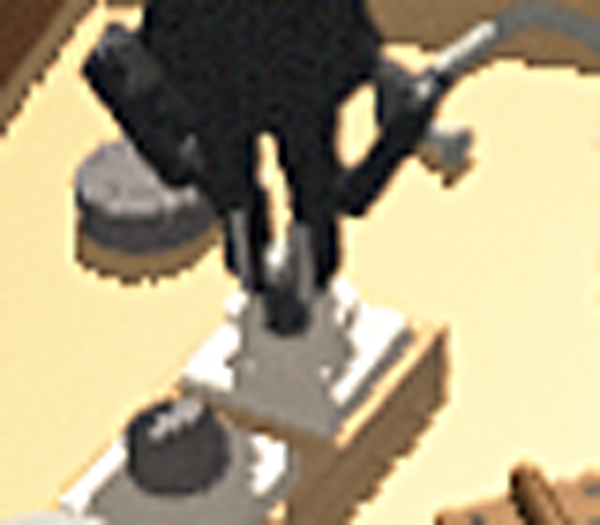

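Emit:
send_rows:
  moves:
    - [[0, -0.1, 0.2, 0], [0, -0.1, 0.2, 0], [0, -0.1, 0.2, 0]]

```text
time: 12.5
position: [0.5991, -0.0516, 0.0648]
ee_rot: [[0.001, 1.0, 0.001], [1.0, -0.001, -0.0], [-0.0, 0.001, -1.0]]
force: [0.1, 0.1, -0.2]
gripper_width: 0.168
```

Emit:
send_rows:
  moves:
    - [[0, 0, 0, 0], [0, 0, 0, 0], [0, 0, 0, 0], [0, 0, 0, 0], [0, 0, 0, 0], [0, 0, 0, 0]]
  claw: 0.45

```text
time: 13.0
position: [0.5988, -0.0516, 0.0643]
ee_rot: [[0.001, 1.0, -0.0], [1.0, -0.001, -0.0], [-0.0, -0.0, -1.0]]
force: [0.1, -0.4, -0.2]
gripper_width: 0.45
```

Emit:
send_rows:
  moves:
    - [[0, 0, -2, 0], [0, 0, -5, 0], [0, 0, -9, 0], [0, 0, -13, 0], [0, 0, -15, 0], [0, 0, -15, 0], [0, 0, -15, 0]]

```text
time: 13.58
position: [0.6001, -0.0518, 0.2167]
ee_rot: [[0.001, 1.0, 0.005], [1.0, -0.001, -0.001], [-0.001, 0.005, -1.0]]
force: [-0.6, -0.2, -0.7]
gripper_width: 0.452
```

Emit:
send_rows:
  moves:
    - [[-40, -15, 0, 0], [-40, -15, 0, 0], [-40, -15, 0, 0], [-40, -15, 0, 0], [-40, -15, 0, 0], [-40, -15, 0, 0], [-40, -15, 0, 0], [-40, -15, 0, 0], [-40, -15, 0, 0], [-40, -15, 0, 0], [-40, -15, 0, 0], [-40, -15, 0, 0], [-40, -15, 0, 0], [-40, -15, 0, 0], [-40, -15, 0, 0]]

```text
time: 14.83
position: [0.449, -0.4492, 0.2134]
ee_rot: [[-0.001, 1.0, -0.001], [1.0, 0.001, 0.002], [0.002, -0.001, -1.0]]
force: [0.1, -0.4, 0.2]
gripper_width: 0.447
```

Run:
```python
from h import *
s=camera("side");t=camera("top")
cv2.imwrite("pics/s12.png",cv2.resize(s[150:270,170:320,::-1],None,fx=5,fy=5,interpolation=cv2.INTER_CUBIC))
cv2.imwrite("pics/t12.png",cv2.resize(t[50:260,100:450,::-1],None,fx=2.2,fy=2.2,interpolation=cv2.INTER_CUBIC))
cv2.imwrite("pics/t12z.png",cv2.resize(t[85:175,250:370,::-1],None,fx=6,fy=6,interpolation=cv2.INTER_CUBIC))
go(.598,-.052,.064,0)
```

```text
t 14.93 pos [ 0.4492 -0.4496  0.2141] jaw 0.07 w 0.453 F [ 0.3 -0.  -0.3]
row [39.74 14.93 15.04] turn 0.07151611421167559 j6 -51.4
```

View pics/s12.png

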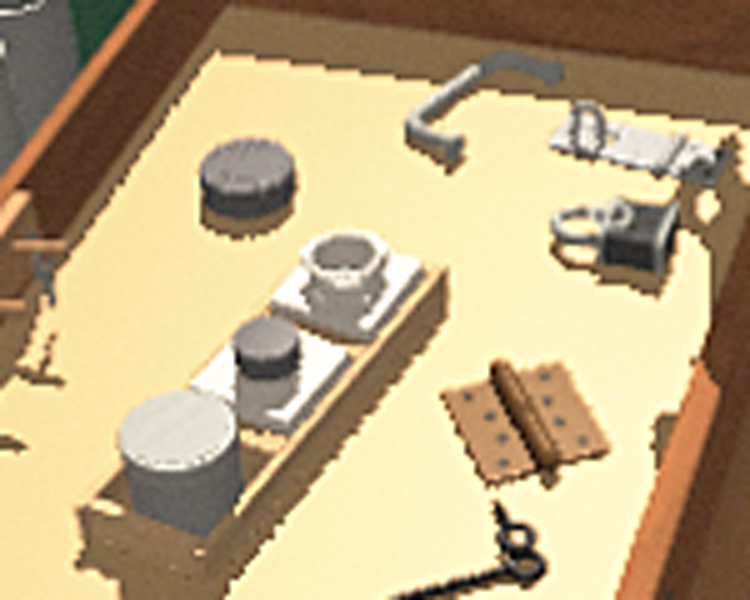

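View pics/t12.png

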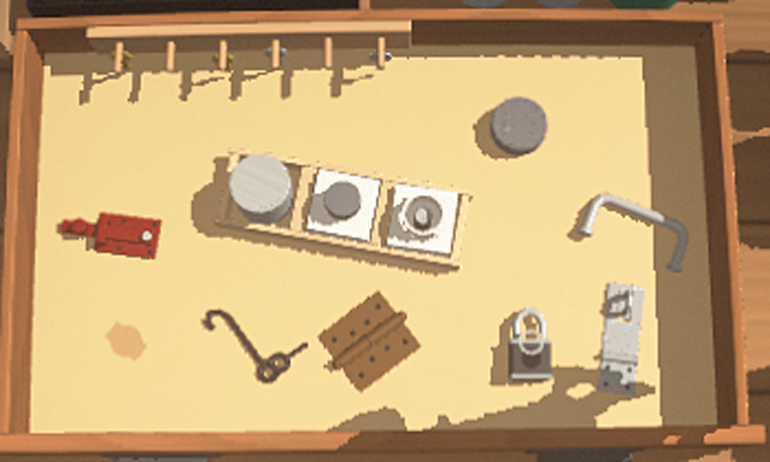

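View pics/t12z.png

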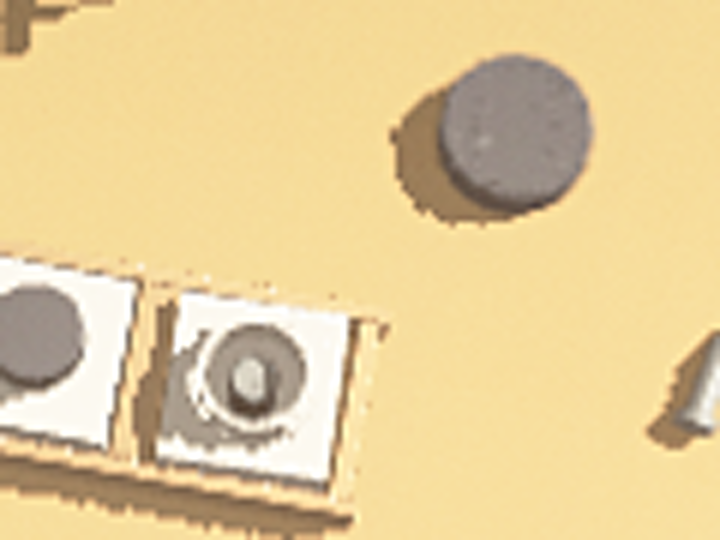

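```bash
python3 -c "
from workcell import *
print(finish_job())"
```

```text
the job is handed in; nothing more can be done
None
```

The job is done and handed in at about 15 s of the 53 s allowed. No verdict came back.

- **What I did:** I gripped the cap, pushed it down about 5.5 mm (about 13.8 N) and turned it 55° anticlockwise. It then lifted off with no resistance. I stood it upright on bare plywood near x 0.70, y -0.15, gripped the cell beside the padlock and dropped it into the tub's mouth.
- **Last checks:** The final top picture shows the cell inside the open tub, the tub in its pocket and the cap the right way up, clear of everything. The screw tub, tin, padlock and hardware look unmoved, judged by eye against the first pictures. The gripper was empty and well away.
- **What disagreed:** The two cameras differed by 5–6 mm on the cap and the cell, so I relied on the top view, and both grasps centred properly. The measured tool position also wandered by 2–3 mm and read lower than commanded while I set the cap down. I lowered it in small steps instead, until it touched the floor at 8.5 N.

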